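# Stand the fallen varnish bottles up and close the row

### The job

Two of the four varnish bottles have tipped over the low front rail of the bottle lane. Stand both of them upright on the lane's floor between front rail and back board, and only when all four stand, slide the follower up behind the row until the bottles stand close together against the end stop with no gaps left. Do not knock over or lift out the standing bottles, and leave the other things on the bench where they are.

Things in the scene. Friction and masses are not known exactly. Their poses are not given: they have to be found in the camera images.
- rack: bottle lane: fixed wooden rack 100 x 400 mm. Origin under its centre; y runs along the lane, x across it, away from the robot. Lane floor 10 mm above the table; front rail (robot side, top 32 mm above the table, inner face at x = -33 mm) and back board (top 66 mm, face at x = +33 mm), both 12 mm thick. End stop 80 mm high, its inner face at y = +180 mm; at y = -192 mm a lip 28 mm high
- follower (a joint): travel (m) of the follower, a black block 60 wide x 36 long x 46 mm high that slides in the lane from the open end towards the end stop. At 0 its pushing face is at y = -124 mm of the rack, and the value grows towards the end stop (up to 0.11 m); the face touches the last bottle of a closed row of four at about 0.080
- follower_post (a point): top centre of the follower's upright steel post with a red tip: 20 mm thick, rising from the block to 135 mm above the table. It moves with the follower and lies 24 mm behind the pushing face
- bottle_red: red-capped amber square glass bottle lying tipped over the lane's low front rail at the start, its neck towards the robot, about 60 degrees off upright (body 56 x 56 mm and 86 mm high, round shoulder and neck 24 mm wide, round cap 32 mm wide and 30 mm high, 140 mm high over all, about 0.25 kg). Origin on the axis 21.9 mm above the underside; z runs along the axis from the base to the cap.
- bottle_white: white-capped green square glass bottle standing in the lane at the start (body 56 x 56 mm and 86 mm high, round shoulder and neck 24 mm wide, round cap 32 mm wide and 30 mm high, 140 mm high over all, about 0.25 kg). Origin on the axis 21.9 mm above the underside; z runs along the axis from the base to the cap.
- bottle_blue: blue-capped amber square glass bottle lying tipped over the lane's low front rail at the start, its neck towards the robot, about 60 degrees off upright (body 56 x 56 mm and 86 mm high, round shoulder and neck 24 mm wide, round cap 32 mm wide and 30 mm high, 140 mm high over all, about 0.25 kg). Origin on the axis 21.9 mm above the underside; z runs along the axis from the base to the cap.
- bottle_black: black-capped green square glass bottle standing in the lane at the start (body 56 x 56 mm and 86 mm high, round shoulder and neck 24 mm wide, round cap 32 mm wide and 30 mm high, 140 mm high over all, about 0.25 kg). Origin on the axis 21.9 mm above the underside; z runs along the axis from the base to the cap.
- jar: clear jar with a brass-coloured lid, 72 mm wide, 85 mm high, beside the lane; origin under its centre; a bystander
- tin: metal tin with a paper label, 68 mm wide, 90 mm high; origin under its centre; a bystander
- sander: cork sanding block 110 x 65 x 35 mm; origin under its centre; a bystander
- tape: yellow ring (tape roll core) 96 mm wide, 24 mm high; origin under its centre; a bystander
There are look-alikes about, which are no part of the job. What is shaped like the bottle_blue but turquoise is not meant.

How it is judged (in metres and radians):
On the way, in this order (a step that is already met when the one before it is completed fails the run):
1. all four bottles stand upright on the lane's floor, the follower not yet closed up (angle between each of bottle_red, bottle_white, bottle_blue, bottle_black's own z axis and vertical below 0.12 rad and x of bottle_red in the frame of rack between -0.012 and 0.012 m and z of each of bottle_red, bottle_white, bottle_blue, bottle_black in the frame of rack below 0.0379 m and y of bottle_red in the frame of rack between -0.18 and 0.18 m and x of bottle_white in the frame of rack between -0.012 and 0.012 m and y of bottle_white in the frame of rack between -0.18 and 0.18 m and x of bottle_blue in the frame of rack between -0.012 and 0.012 m and y of bottle_blue in the frame of rack between -0.18 and 0.18 m and x of bottle_black in the frame of rack between -0.012 and 0.012 m and y of bottle_black in the frame of rack between -0.18 and 0.18 m and value of joint follower below 0.06 m), for 0.3 s.
2. the follower has closed the row against the end stop (value of joint follower above 0.073 m), for 0.2 s.
At the end, for the whole second after the job is handed in: all four bottles stand upright (within 0.1 rad) and at rest on the lane's floor between front rail and back board (axes within 12 mm of the lane's centre line), and the follower is closed up behind them (joint above 0.073 m: gaps of the whole row together less than about 7 mm) (angle between each of bottle_red, bottle_white, bottle_blue, bottle_black's own z axis and vertical below 0.1 rad and x of bottle_red in the frame of rack between -0.012 and 0.012 m and z of each of bottle_red, bottle_white, bottle_blue, bottle_black in the frame of rack below 0.0379 m and y of bottle_red in the frame of rack between -0.18 and 0.18 m and x of bottle_white in the frame of rack between -0.012 and 0.012 m and y of bottle_white in the frame of rack between -0.18 and 0.18 m and x of bottle_blue in the frame of rack between -0.012 and 0.012 m and y of bottle_blue in the frame of rack between -0.18 and 0.18 m and x of bottle_black in the frame of rack between -0.012 and 0.012 m and y of bottle_black in the frame of rack between -0.18 and 0.18 m and value of joint follower above 0.073 m and linear speed of each of bottle_red, bottle_white, bottle_blue, bottle_black below 0.02 m/s); the robot touches nothing.
It fails at once if the standing white-capped bottle is knocked over (tilted beyond 0.5 rad) or lifted 20 mm out of the lane (angle between bottle_white's own z axis and vertical above 0.5 rad or z of bottle_white in the frame of rack above 0.0519 m).
It fails at once if the standing black-capped bottle is knocked over (tilted beyond 0.5 rad) or lifted 20 mm out of the lane (angle between bottle_black's own z axis and vertical above 0.5 rad or z of bottle_black in the frame of rack above 0.0519 m).
It fails at once if the jar, tin, sanding block or tape roll is moved by more than 30 mm (distance of any of jar, tin, sander, tape from where it was at the start of the episode above 0.03 m).
It also fails if it takes over 70 s, if anything falls off the work surface, if the arm or the gripper's body presses on something with over 40 N, if the wrist force passes 120 N, or if a joint passes its speed limit or range.

### The arm

A 7-joint arm with a two-finger parallel gripper is mounted at the origin on the work surface. World frame = base frame: x ahead of the robot, y to its left, z up, the work surface at z = 0. Lengths are in m, angles in degrees, forces in N, time in s.
With the tool pointing down it reaches from about 0.425 to 0.875 m from the base axis. Payload 8.4 kg.
Tool frame: the origin (TCP) lies midway between the tips of the shut fingers; the grasp point (between the pads) lies 19 mm behind it; y points along the fingers, z is the direction in which the jaws open and shut, and the axes are right-handed (so a half turn about y gives the same grasp; the last joint's range is limited). The gripper opens to 87 mm and grips with 3 to 60 N. Pads are 19 mm wide; open, the fingers measure 117 mm over their backs; the gripper's body (75 mm by 190 mm) begins 51 mm behind the grasp point.
Start: joints at [-79.996, 19.091, 2.286, 83.961, -0.768, 76.965, -3.352], TCP at [0.176, 0.626, 0.223] pointing down, gripper open.
Joint ranges: [-147.57, 147.57], [-21.85, 119.76], [-74.77, 79.35], [14.55, 137.4], [-85.83, 265.84], [4.83, 119.75], [-152.11, 152.11]. Speed limits (degrees/s): [127.2, 127.2, 159.86, 159.86, 180, 180, 180].

### API

Orientations are given as a 3x3 rotation matrix whose columns are the frame's x, y, z axes.
In Python, from bench import telemetry, eyes, order gives the robot as it stands. The module is installed in compiled form; this text tells all that it offers.
- The arm moves only by the tool carry_out, never from a script. Its argument "moves" is a list of rows, each a list of 3 entries, a list of its own where there are three numbers: the shift along the world's x, y, z as a fraction of full scale, then the turn, a rotation vector about the world's x, y, z as a fraction of full scale, then the closure, from 0 (fully open) to 1 (shut). In form: [[[dx, dy, dz], [rx, ry, rz], jaw], ...]. A call has 1 to 10 rows; each row shifts and turns the pose as measured when the row begins; what a row does not reach is not made up. Full scale, the value 1, is 0.025 m for a shift and 0.12 rad for a turn. A row lasts 1/10 s, in which the tool goes at most 50 mm and 8.59 degrees, less where a joint would pass 70% of its speed; a pose out of reach is approached as far as the arm can. A call with a number of a shift or a turn outside -1 to 1 is refused whole. A call with a gripper value outside its range is refused whole. The fingers move at their own pace and stop on an object; the grip force is fixed at half the most. Time passes only in rows, so rows that do not move let the fingers close. It gives the time, the measured TCP pose, the force and the opening at its end, in the units of the state.
- telemetry.get_state(): the state, without advancing time (a new reading comes with each control period).
- eyes.snapshot(name): name is "side" or "top"; returns a dict with "pixels" (400x640x3 uint8, blue, green, red), "range_z" (400x640 float32, m along the optical axis (not along the pixel's ray), 0 where there is no reading), "fovy" (degrees; the focal length in pixels is half the picture's height over the tangent of half this angle, whatever the lens; pixels are square), "cx", "cy" (the principal point, pixels), "k1" (the pictures are not rectified: a ray, as slopes to the right and down, at radius r is drawn at 1 + k1 r^2 times it, then the intrinsics apply), "eye" and "orientation" of the camera in the world. Camera axes: x right, y down, z forward; pixel columns grow to the right and rows downward; lengths in m; the calibration is good to about 2 mm. A picture is of the moment at which its call begins.
- order.close_job(): hands the job in, once; it reports no verdict.
The state is a dict: "t": time; "joint_positions": joint angles; "dq": joint speeds; "tau": joint torques, N m; "position": TCP position; "tcp_rot": TCP orientation; "force": force on the tool from outside, world axes, zero at the start; "wrist_torque": the same for the moment, N m; "gripper_width": finger opening in m.
Only numpy, scipy, OpenCV 4.12 (cv2) and the standard library are available. Lean on these libraries where they do the work, as an engineer would, in place of code of your own. Each camera call takes 0.05 s, during which the arm holds its last target. There are 200 camera calls.

## Working session

There is one attempt and no reset: what is moved stays moved. The work goes in short steps, Python scripts to look and compute and a tool call to move; the robot and the scene stay as the last step left them, time stands still between calls to the robot, and variables do not carry over. Pictures are saved under pics/ and viewed, about 8 in all and at most 12, crops included, and the job is handed in when it is done.

Besides the shell and the picture viewer there is one more tool, called after "Emit:" in YAML: its name, and indented under it one key for each argument. carry_out: Moves the arm, as the interface text tells. Shift numbers are shares of 0.025 m and turn numbers shares of 0.12 rad, none past 1 either way. Its arguments: {"type":"object","properties":{"moves":{"type":"array"}},"required":["moves"]}

```bash
mkdir -p pics
cat > h.py <<'E'
import numpy as np, cv2
from bench import telemetry, eyes, order
def snap(n):
    s=eyes.snapshot(n); return s
def pts(s):
    h,w=s['range_z'].shape; f=h/2/np.tan(np.radians(s['fovy'])/2)
    u,v=np.meshgrid(np.arange(w),np.arange(h))
    K=np.array([[f,0,s['cx']],[0,f,s['cy']],[0,0,1]])
    x=(u-s['cx'])/f; y=(v-s['cy'])/f; a,b=x.copy(),y.copy()
    for _ in range(8):
        k=1+s['k1']*(a*a+b*b); a=x/k; b=y/k
    P=np.stack([a,b,np.ones_like(a)],-1)*s['range_z'][...,None]
    W=P@np.array(s['orientation']).T+np.array(s['eye']); W[s['range_z']==0]=np.nan
    return W
E
python3 - <<'E'
from h import *
for n in('side','top'):
    s=snap(n); cv2.imwrite(f'pics/{n}0.png',s['pixels']); np.save(f'pics/{n}0.npy',pts(s)); print(n,s['eye'],np.round(s['orientation'],3).tolist(),s['fovy'],s['k1'])
st=telemetry.get_state(); print(st)
E
```

```text
side [ 0.32186403 -0.83293905  1.12520851] [[0.981, -0.151, 0.118], [-0.192, -0.754, 0.628], [-0.006, -0.639, -0.769]] 48.96439406216104 0.021719399986540558
top [ 0.2660694  -0.01307717  1.33586236] [[-0.024, -0.982, 0.188], [-1.0, 0.027, 0.01], [-0.015, -0.188, -0.982]] 50.216334666453555 -0.0520156758234969
{'t': 0.1, 'joint_positions': array([-79.99799733,  19.12798521,   2.28447908,  84.0058842 ,
        -0.76868751,  76.96509629,  -3.35225296]), 'dq': array([ 0.00043902,  0.01232689, -0.0325278 , -0.14581348,  0.00418028,
       -0.15125731, -0.135049  ]), 'tau': array([ 4.19781034e-03, -6.57818341e+01,  1.34003274e+00, -4.04713404e+01,
       -5.97813120e-02,  4.09822469e-02,  1.11051970e-04]), 'position': array([0.17563859, 0.62538148, 0.221746  ]), 'tcp_rot': array([[ 9.62752158e-01, -3.16023728e-04,  2.70385247e-01],
       [-2.70385419e-01, -1.42674682e-03,  9.62751105e-01],
       [ 8.15190969e-05, -9.99998932e-01, -1.45905179e-03]]), 'force': array([ 0.16401386, -0.09571385,  0.20117478]), 'wrist_torque': array([ 0.05124089, -0.02429004, -0.00632696]), 'gripper_width': 0.08700533062955476}
```

View pics/top0.png

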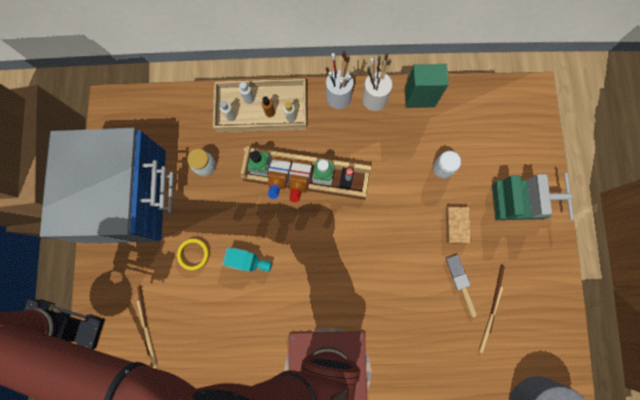

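View pics/side0.png

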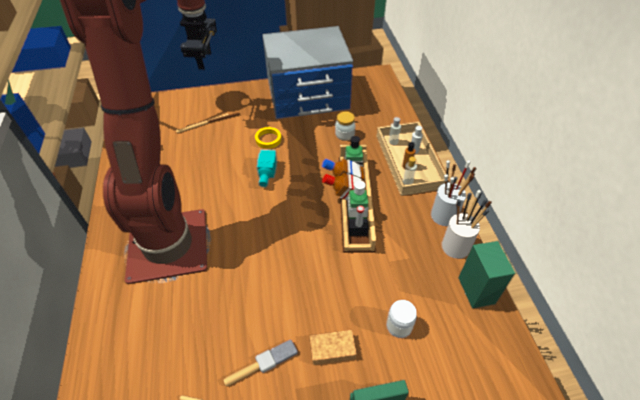

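The top view shows the lane at about (245–370, 148–197). From the end stop the row runs black cap (258,156), blue (273,191), red (295,195), white (323,166), with the follower post at about (347,180). The turquoise look-alike lies at (245,260), away from the lane. Next is an enlarged crop to confirm the blue and red bottles.

Run:
```python
from h import *
a=cv2.imread('pics/top0.png'); c=cv2.resize(a[140:210,235:380],None,fx=5.4,fy=5.4,interpolation=cv2.INTER_CUBIC)
b=cv2.imread('pics/side0.png'); d=cv2.resize(b[130:255,300:400],None,fx=4,fy=4,interpolation=cv2.INTER_CUBIC)
cv2.imwrite('pics/c1.png',c)
W=np.load('pics/top0.npy'); hsv=cv2.cvtColor(a,cv2.COLOR_BGR2HSV)
# rack points: top crop print heights map
for nm,uv in dict(blackcap=(258,156),bluecap=(273,191),redcap=(295,195),whitecap=(323,165),post=(349,172)).items():
    w=W[uv[1]-1:uv[1]+2,uv[0]-1:uv[0]+2].reshape(-1,3); print(nm,np.round(np.nanmedian(w,0),3))
# wood rack: back board top, front rail top
X=W[140:210,235:380].reshape(-1,3)
for lo,hi in((.058,.072),(.025,.038),(.072,.088)):
    m=(X[:,2]>lo)&(X[:,2]<hi); print(lo,m.sum(),np.round([X[m].min(0),X[m].max(0)],3).tolist())
```

```text
blackcap [0.626 0.184 0.148]
bluecap [0.528 0.145 0.115]
redcap [0.515 0.08  0.113]
whitecap [ 0.594 -0.004  0.148]
post [ 0.574 -0.079  0.135]
0.058 790 [[0.532, -0.148, 0.058], [0.684, 0.248, 0.072]]
0.025 467 [[0.522, -0.148, 0.025], [0.658, 0.257, 0.038]]
0.072 588 [[0.532, -0.084, 0.072], [0.682, 0.248, 0.088]]
```

View pics/c1.png

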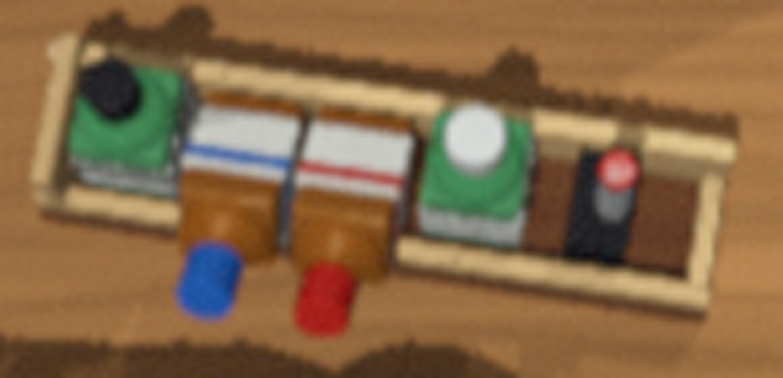

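Confirmed: the blue-capped bottle (crop 210,280) and the red-capped one (crop 325,300) lie over the rail, and the turquoise one is nowhere near them. Next I fit the rack and the caps.

```bash
cat >> h.py <<'E'
from scipy.optimize import least_squares
def cappts(S,col):
    out=[]
    for s in S:
        W=pts(s); h=cv2.cvtColor(s['pixels'],cv2.COLOR_BGR2HSV).astype(int); H,Sa,V=h[...,0],h[...,1],h[...,2]
        if col=='blue': m=(H>100)&(H<125)&(Sa>140)&(V>60)
        if col=='red': m=((H<5)|(H>174))&(Sa>170)&(V>60)
        if col=='white': m=(Sa<40)&(V>150)
        if col=='black': m=(V<60)
        z=W[...,2]
        m&=(W[...,0]>.45)&(W[...,0]<.67)&(W[...,1]<.21)&(W[...,1]>-.04)&(z>(.08 if col in('red','blue') else .13))
        if col in('red','blue'): m=cv2.erode(m.astype(np.uint8),np.ones((2,2)))>0
        out.append(W[m])
    return out
def fitcap(P,n,t0=1.05):
    n=np.array([n[0],n[1],0]); 
    def ax(p): return -np.sin(p[3])*n+np.cos(p[3])*np.array([0,0,1.])
    def res(p):
        a=ax(p); d=P-p[:3]; l=d@a; r=np.linalg.norm(d-l[:,None]*a,axis=1)
        q=np.stack([r-.016,abs(l)-.015],1)
        return np.linalg.norm(np.maximum(q,0),axis=1)+np.minimum(q.max(1),0)
    c=P.mean(0)-[0,0,.01]
    f=least_squares(res,[*c,t0],loss='soft_l1',f_scale=.002)
    return f.x,np.sqrt(np.mean(res(f.x)**2)),ax(f.x)
E
python3 - <<'E'
from h import *
S=[snap('top'),snap('side')]
W=pts(S[0]).reshape(-1,3)
m=(abs(W[:,2]-.066)<.004)&(W[:,0]>.6-.0)&(W[:,0]<.7)&(W[:,1]<.24)&(W[:,1]>-.15)
X=W[m]; x=X
for _ in range(6):
    b=np.polyfit(x[:,1],x[:,0],1); r=x[:,0]-np.polyval(b,x[:,1]); x=x[abs(r)<.012]
print('board line',b,len(x),r.std(),x.min(0),x.max(0))
th=np.arctan(b[0]); ey=np.array([np.sin(th),np.cos(th)]); n=np.array([np.cos(th),-np.sin(th)]); print('ey',ey,'n',n)
print('board centre offset along n',np.median(x[:,:2]@n), '-> lane centre',np.median(x[:,:2]@n)-.039)
m=(abs(W[:,2]-.08)<.004)&(W[:,0]>.53)&(W[:,0]<.7)&(W[:,1]<.27)&(W[:,1]>.19); e=W[m][:,:2]
print('endstop y',np.percentile(e@ey,[5,50,95]),'x',np.percentile(e@n,[2,98]))
m=(W[:,2]>.125)&(W[:,1]<-.05)&(W[:,1]>-.12)&(W[:,0]>.5)&(W[:,0]<.65)&(W[:,2]<.14); p=W[m][:,:2]; print('post',p.mean(0),'rack',(p@n).mean(),(p@ey).mean())
for c in('blue','red','white','black'):
    L=cappts(S,c)
    for P in L+[np.vstack(L)]:
        if len(P)<8: print(c,len(P)); continue
        if c in('blue','red'):
            f,r,a=fitcap(P,n); print(c,len(P),'cap centre',np.round(f[:3],4),'tilt',round(np.degrees(f[3]),1),'rms',round(r,4),'rack xy',np.round([f[:2]@n,f[:2]@ey],4))
        else: 
            P=P[P[:,2]>.145]; print(c,len(P),P.mean(0),'rack',P[:,:2].mean(0)@n,P[:,:2].mean(0)@ey)
E
```

```text
board line [0.15445382 0.62829601] 239 0.005437553979463977 [ 0.60005863 -0.14794718  0.06205328] [0.66488469 0.22857569 0.06978497]
ey [0.15264382 0.98828127] n [ 0.98828127 -0.15264382]
board centre offset along n 0.6224367731819739 -> lane centre 0.5834367731819738
endstop y [0.30242866 0.33002101 0.33590126] x [0.55393384 0.63427985]
post [ 0.57577678 -0.07910773] rack 0.5811047117043279 0.009708079123693508
blue 78 cap centre [0.5289 0.1458 0.0968] tilt 59.2 rms 0.0018 rack xy [0.5004 0.2248]
blue 57 cap centre [0.529  0.1463 0.097 ] tilt 61.2 rms 0.0025 rack xy [0.5005 0.2253]
blue 135 cap centre [0.529  0.1461 0.0969] tilt 59.9 rms 0.0021 rack xy [0.5005 0.2252]
red 79 cap centre [0.5164 0.0834 0.0958] tilt 57.3 rms 0.0018 rack xy [0.4976 0.1613]
red 62 cap centre [0.5154 0.0835 0.0956] tilt 55.3 rms 0.0024 rack xy [0.4966 0.1612]
red 141 cap centre [0.5161 0.0835 0.0957] tilt 55.9 rms 0.002 rack xy [0.4973 0.1613]
white 79 [ 0.59311197 -0.00333073  0.14859238] rack 0.5866698630560774 0.0872431808600828
white 72 [ 0.59477524 -0.00398263  0.14954663] rack 0.5884131563093296 0.08685280415180129
white 151 [ 0.59390505 -0.00364157  0.14904739] rack 0.5875011022231911 0.08705704097269032
black 72 [0.62804176 0.19333397 0.14836299] rack 0.5911706712755992 0.28693503228192957
black 50 [0.62884402 0.19088687 0.14927212] rack 0.5923370613809386 0.28463907262982496
black 122 [0.62837055 0.19233106 0.14873558] rack 0.5916487000072954 0.28599406521139487
```

Run:
```python
from h import *
W=np.concatenate([np.load('pics/top0.npy').reshape(-1,3),np.load('pics/side0.npy').reshape(-1,3)])
W=W[~np.isnan(W[:,0])]
W=W[(W[:,0]>.48)&(W[:,0]<.72)&(W[:,1]>-.2)&(W[:,1]<.3)]
# histogram alignment: for each yaw score
A=W[abs(W[:,2]-.066)<.0025]; B=W[abs(W[:,2]-.032)<.0025]; C=W[abs(W[:,2]-.080)<.0025]; D=W[abs(W[:,2]-.028)<.0025]
best=[]
for d in np.arange(7,12.1,.25):
    t=np.radians(d); n=np.array([np.cos(t),-np.sin(t)]); ey=np.array([np.sin(t),np.cos(t)])
    a,b,c,dd=[q[:,:2]@n for q in(A,B,C,D)]; 
    for x0 in np.arange(.57,.60,.001):
        s=(abs(a-x0-.039)<.006).sum()+(abs(b-x0+.039)<.006).sum()
        best.append((s,d,round(x0,3)))
best.sort(reverse=True); print(best[:10])
d=np.mean([b[1] for b in best[:8]]);t=np.radians(d); n=np.array([np.cos(t),-np.sin(t)]); ey=np.array([np.sin(t),np.cos(t)]);x0=np.mean([b[2] for b in best[:8]])
m=(abs(C[:,:2]@n-x0)<.04); print('end stop',np.percentile(C[m][:,:2]@ey,[5,25,50,75,95]))
q=D[(abs(D[:,:2]@n-x0)<.033)]; q=q[q[:,1]<-.1]; print('lip',np.percentile(q[:,:2]@ey,[5,50,95]))
for nm,p in dict(white=(.5939,-.0036),black=(.6284,.1923),post=(.5758,-.0791),blue=(.529,.1461),red=(.5161,.0835)).items(): print(nm,np.array(p)@n-x0,np.array(p)@ey)
print(d,x0,n,ey)
```

```text
[(np.int64(691), np.float64(10.5), np.float64(0.583)), (np.int64(691), np.float64(10.25), np.float64(0.584)), (np.int64(690), np.float64(10.75), np.float64(0.583)), (np.int64(689), np.float64(10.5), np.float64(0.584)), (np.int64(686), np.float64(10.75), np.float64(0.582)), (np.int64(684), np.float64(11.0), np.float64(0.581)), (np.int64(684), np.float64(10.25), np.float64(0.583)), (np.int64(681), np.float64(10.0), np.float64(0.584)), (np.int64(680), np.float64(11.0), np.float64(0.582)), (np.int64(680), np.float64(10.5), np.float64(0.582))]
end stop [0.07813766 0.16966293 0.23082153 0.30091337 0.35067873]
lip [-0.03547717 -0.02875521 -0.02151727]
white 0.0016111374940044332 0.10468996092255614
black -0.00016650763895087461 0.30359672294381396
post -0.0024269941582460985 0.027155752390069694
blue -0.08948276417307066 0.2400561349804398
red -0.09075880858483731 0.1761535394880875
10.5 0.583 [ 0.98325491 -0.18223553] [0.18223553 0.98325491]
```

Emit:
carry_out:
  moves:
    - [[0.3,-1,0.2],[0,0,0.2],0.3]
    - [[0.5,-1,0.2],[0,0,0.2],0.3]
    - [[0.5,-1,0.2],[0,0,0.2],0.3]
    - [[0.6,-1,0],[0,0,0.2],0.3]
    - [[0.7,-1,0],[0,0,0],0.3]
    - [[0.7,-1,0],[0,0,0],0.3]
    - [[0.7,-1,0],[0,0,0],0.3]
    - [[0.8,-1,0],[0,0,0],0.3]
    - [[0.8,-1,0],[0,0,0],0.3]
    - [[0.8,-1,0],[0,0,0],0.3]

```text
t: 1.2
position: [0.3352, 0.3677, 0.2347]
tcp_rot: [[0.986, -0.003, 0.164], [-0.164, -0.003, 0.986], [-0.002, -1.0, -0.004]]
force: [-0.4, 0.2, -0.4]
gripper_width: 0.0608
```

Emit:
carry_out:
  moves:
    - [[0.6,-1,0],[0,0,-0.16],0.42]
    - [[0.6,-1,0],[0,0,0],0.42]
    - [[0.6,-1,0],[-0.13,-0.71,0],0.42]
    - [[0.6,-1,0],[-0.13,-0.71,0],0.42]
    - [[0.6,-1,0],[-0.13,-0.71,0],0.42]
    - [[0.6,-1,0],[-0.13,-0.71,0],0.42]
    - [[0.6,-1,0],[-0.13,-0.71,0],0.42]
    - [[0.5,-1,0],[-0.13,-0.71,0],0.42]
    - [[0.5,-1,0],[0,0,0],0.42]
    - [[0.4,-1,0],[0,0,0],0.42]

```text
t: 2.2
position: [0.4818, 0.1057, 0.2347]
tcp_rot: [[0.843, 0.505, 0.187], [-0.162, -0.094, 0.982], [0.513, -0.858, 0.003]]
force: [0.2, 0.1, -0.1]
gripper_width: 0.0505
```

Emit:
carry_out:
  moves:
    - [[-0.4,-0.3,-0.5],[-0.13,-0.7,0],0.42]
    - [[-0.4,-0.3,-0.5],[-0.13,-0.7,0],0.42]
    - [[0,0,0],[-0.13,-0.7,0],0.42]

```text
t: 2.5
position: [0.4817, 0.1023, 0.2252]
tcp_rot: [[0.747, 0.636, 0.193], [-0.156, -0.115, 0.981], [0.646, -0.763, 0.014]]
force: [-2.6, -0.5, 4.8]
gripper_width: 0.0503
```

```bash
cat > g.py <<'E'
from h import *
import sys
def go(G,back=0.0):
    st=telemetry.get_state(); R=np.array(st['tcp_rot']); T=np.array(G)+(.019-back)*R[:,1]; d=T-st['position']
    print('q',np.round(st['joint_positions'],1),'pos',np.round(st['position'],4),'tooly',R[:,1].round(3)); print('delta units',np.round(d/.025,2))
if __name__=='__main__': go([float(a) for a in sys.argv[1:4]],float(sys.argv[4]))
E
python3 g.py .516 .0835 .096 .06; python3 g.py .516 .0835 .096 0
```

```text
q [-23.9 -21.9 -12.3 134.   35.4  43.6  21.2] pos [0.4817 0.1023 0.2252] tooly [ 0.636 -0.115 -0.763]
delta units [ 0.33 -0.56 -3.92]
q [-23.9 -21.9 -12.3 134.   35.4  43.6  21.2] pos [0.4817 0.1023 0.2252] tooly [ 0.636 -0.115 -0.763]
delta units [ 1.86 -0.84 -5.75]
```

Emit:
carry_out:
  moves:
    - [[0.4,0,0],[0.13,0.7,0],0.42]
    - [[0.4,0,0],[0.13,0.7,0],0.42]
    - [[0,0,0],[0,0,0],0.42]

```text
t: 2.8
position: [0.4968, 0.1031, 0.2205]
tcp_rot: [[0.848, 0.496, 0.189], [-0.164, -0.094, 0.982], [0.504, -0.863, 0.002]]
force: [-0.7, 0.0, 0.2]
gripper_width: 0.0506
```

```bash
python3 g.py .516 .0835 .096 .05; python3 g.py .516 .0835 .096 0
```

```text
q [-26.6 -15.7  -3.9 126.1  24.8  48.8  35.4] pos [0.4968 0.1031 0.2205] tooly [ 0.496 -0.094 -0.863]
delta units [ 0.15 -0.67 -3.91]
q [-26.6 -15.7  -3.9 126.1  24.8  48.8  35.4] pos [0.4968 0.1031 0.2205] tooly [ 0.496 -0.094 -0.863]
delta units [ 1.14 -0.85 -5.64]
```

Emit:
carry_out:
  moves:
    - [[0.1,-0.35,-0.9],[0,0,0],0.42]
    - [[0.05,-0.32,-1],[0,0,0],0.42]
    - [[0,0,-1],[0,0,0],0.42]
    - [[0,0,-0.9],[0,0,0],0.42]
    - [[0,0,0],[0,0,0],0.42]

```text
t: 3.3
position: [0.499, 0.0864, 0.123]
tcp_rot: [[0.844, 0.502, 0.189], [-0.165, -0.092, 0.982], [0.51, -0.86, 0.005]]
force: [0.5, -1.1, 0.3]
gripper_width: 0.0509
```

```bash
python3 g.py .516 .0835 .096 0
python3 - <<'E'
from h import *
a=snap('top')['pixels'][130:230,220:400]; b=snap('side')['pixels'][110:260,270:400]
cv2.imwrite('pics/c2.png',np.hstack([cv2.resize(a,(540,300),interpolation=2),cv2.resize(b,(260,300),interpolation=2)]))
E
```

```text
q [-24.2  -9.6  -4.2 134.1  32.4  35.2  27.2] pos [0.499  0.0864 0.123 ] tooly [ 0.502 -0.092 -0.86 ]
delta units [ 1.06 -0.19 -1.74]
```

View pics/c2.png

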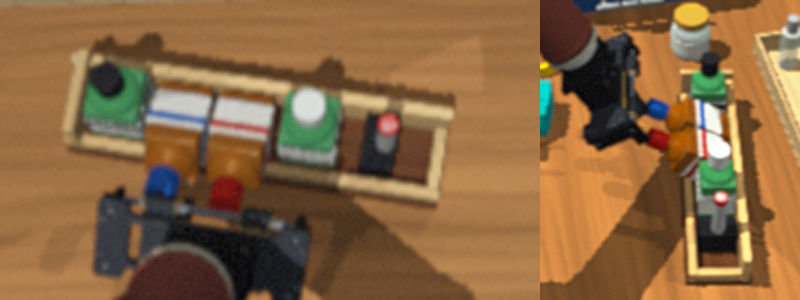

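The red cap (227,190 in the crop) is centred between the open fingers. I'll move in with a little less tilt to keep joint 4 off its limit.

Emit:
carry_out:
  moves:
    - [[0.4,-0.06,-0.4],[0.1,0.5,0],0.42]
    - [[0.35,-0.06,-0.5],[0.05,0.3,0],0.42]
    - [[0.2,-0.06,-0.5],[0,0,0],0.42]
    - [[0,0,-0.3],[0,0,0],0.42]
    - [[0,0,0],[0,0,0],0.42]

```text
t: 3.9
position: [0.5293, 0.0862, 0.0916]
tcp_rot: [[0.884, 0.429, 0.186], [-0.174, -0.068, 0.982], [0.434, -0.901, 0.014]]
force: [-0.4, 0.2, 0.5]
gripper_width: 0.0502
```

```bash
python3 g.py .516 .0835 .096 0
```

```text
q [-24.   -1.8   0.6 129.4  25.5  32.8  36.5] pos [0.5293 0.0862 0.0916] tooly [ 0.429 -0.068 -0.901]
delta units [-0.2  -0.16 -0.51]
```

Emit:
carry_out:
  moves:
    - [[-0.2,-0.16,-0.5],[0,0,0],0.42]
    - [[0,0,0],[0,0,0],0.7]
    - [[0,0,0],[0,0,0],0.85]
    - [[0,0,0],[0,0,0],0.9]
    - [[0,0,0],[0,0,0],0.9]
    - [[0,0,0],[0,0,0],0.9]
    - [[0,0,0],[0,0,0],0.9]

```text
t: 4.6
position: [0.5237, 0.0826, 0.0807]
tcp_rot: [[0.883, 0.432, 0.185], [-0.173, -0.067, 0.983], [0.437, -0.899, 0.016]]
force: [0.5, 0.1, -1.1]
gripper_width: 0.0315
```

Emit:
carry_out:
  moves:
    - [[0,0,0.3],[0,0,0],0.9]
    - [[0,0,0.5],[0,0,0],0.9]
    - [[0,0,0.7],[0,0,0],0.9]
    - [[0,0,0.7],[0,0,0],0.9]
    - [[0,0,0.7],[0,0,0],0.9]
    - [[0,0,0.5],[0,0,0],0.9]
    - [[0,0,0],[0,0,0],0.9]

```text
t: 5.3
position: [0.5194, 0.0818, 0.1677]
tcp_rot: [[0.887, 0.424, 0.185], [-0.173, -0.068, 0.983], [0.429, -0.903, 0.013]]
force: [0.2, 0.6, -3.1]
gripper_width: 0.0312
```

```bash
python3 g.py .516 .0835 .176 0
python3 - <<'E'
from h import *
a=snap('top')['pixels'][130:230,220:400]; b=snap('side')['pixels'][110:260,270:400]
cv2.imwrite('pics/c3.png',np.hstack([cv2.resize(a,(440,245),interpolation=2),np.zeros((245,0,3),np.uint8)]))
cv2.imwrite('pics/c3.png',cv2.resize(b,(520,600),interpolation=2))
E
```

```text
q [-24.4  -9.    1.1 125.6  19.9  43.4  43.7] pos [0.5194 0.0818 0.1677] tooly [ 0.424 -0.068 -0.903]
delta units [ 0.18  0.02 -0.35]
```

View pics/c3.png

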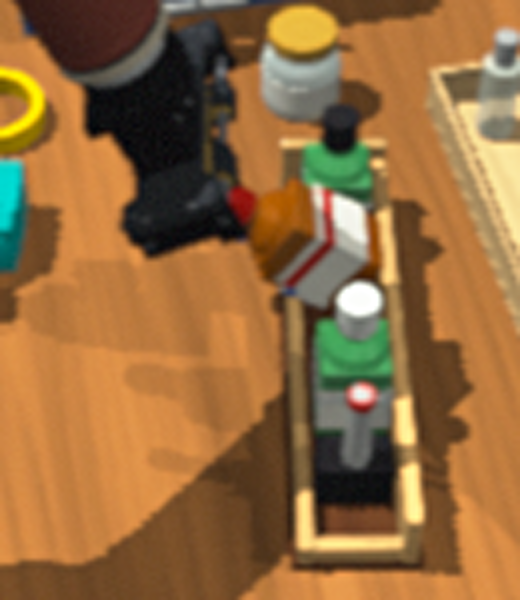

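Emit:
carry_out:
  moves:
    - [[0.3,-0.05,0.1],[0.12,0.69,0],0.9]
    - [[0.3,-0.05,0.1],[0.12,0.69,0],0.9]
    - [[0.3,-0.05,0.1],[0.12,0.69,0],0.9]
    - [[0.3,-0.05,0.1],[0.12,0.69,0],0.9]
    - [[0.3,-0.05,0.1],[0.12,0.69,0],0.9]
    - [[0.3,-0.05,0.1],[0.12,0.69,0],0.9]
    - [[0.3,-0.05,0],[0.12,0.69,0],0.9]
    - [[0.3,-0.05,0],[0.12,0.69,0],0.9]
    - [[0.3,-0.05,0],[0.12,0.69,0],0.9]
    - [[0.2,-0.05,0],[0.12,0.69,0],0.9]

```text
t: 6.4
position: [0.587, 0.0692, 0.1693]
tcp_rot: [[0.889, -0.421, 0.18], [-0.165, 0.074, 0.984], [-0.427, -0.904, -0.003]]
force: [0.6, -0.4, -3.6]
gripper_width: 0.031
```

```bash
cat >> h.py <<'E'
n=np.array([.9833,-.1822]); ey=np.array([.1822,.9833]); x0=.583; y0=.167
def tilts():
    # red/white labels etc: fit body axis via PCA-free: amber/green side of held bottle not needed; report caps
    S=[snap('top'),snap('side')]
    return S
E
cat > look.py <<'E'
from h import *
import sys
S=[snap('top'),snap('side')]
a=S[0]['pixels'][130:230,220:400]; b=S[1]['pixels'][110:260,270:400]
cv2.imwrite(sys.argv[1],np.hstack([cv2.resize(a,(540,300),interpolation=2),cv2.resize(b,(260,300),interpolation=2)]))
E
python3 g.py .6053 .0668 .2 0; python3 look.py pics/c4.png
```

```text
q [-14.1  33.3  11.4  74.9 -11.9  97.2  77.6] pos [0.587  0.0692 0.1693] tooly [-0.421  0.074 -0.904]
delta units [ 0.41 -0.04  0.54]
```

View pics/c4.png

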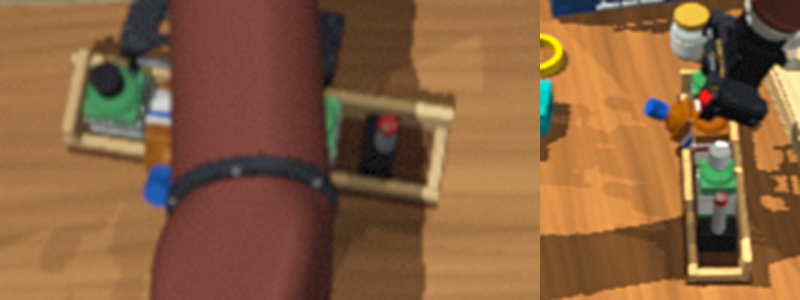

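Emit:
carry_out:
  moves:
    - [[0.2,-0.02,0.3],[0.1,0.5,0],0.9]
    - [[0.2,-0.02,0.3],[0.1,0.5,0],0.9]
    - [[0,0,0],[0,0,0],0.9]

```text
t: 6.8
position: [0.5963, 0.067, 0.1769]
tcp_rot: [[0.826, -0.533, 0.182], [-0.157, 0.092, 0.983], [-0.541, -0.841, -0.007]]
force: [0.7, 0.1, -4.5]
gripper_width: 0.0313
```

```bash
cat > body.py <<'E'
from h import *
import sys
# fit 56x56x86 box (rack-aligned yaw free, tilt about ey) to points near yc (abs rack y)
def fit(yc,zlo,zc,views=('side','top')):
    out=[]
    for v in views:
        s=snap(v); W=pts(s); h=cv2.cvtColor(s['pixels'],cv2.COLOR_BGR2HSV).astype(int)
        am=((h[...,0]>5)&(h[...,0]<24)&(h[...,1]>150)&(h[...,2]<215))|((h[...,1]<70)&(h[...,2]>110))
        X=W[...,:2]@n-x0; Y=W[...,:2]@ey-yc; m=am&(abs(X)<.06)&(abs(Y)<.035)&(W[...,2]>zlo)&(W[...,2]<zc+.046)
        out.append(np.stack([X[m],Y[m],W[...,2][m]],1)); print(v,m.sum(),end=' ')
    P=np.vstack(out)
    def res(p):
        x,y,z,t,w=p; d=P-[x,y,z]; c,s_=np.cos(w),np.sin(w); d=np.stack([c*d[:,0]+s_*d[:,1],-s_*d[:,0]+c*d[:,1],d[:,2]],1)
        c,s_=np.cos(t),np.sin(t)   # t>0: top leans to +x
        q=abs(np.stack([c*d[:,0]-s_*d[:,2],d[:,1],s_*d[:,0]+c*d[:,2]],1))-[.028,.028,.043]
        return np.linalg.norm(np.maximum(q,0),axis=1)+np.minimum(q.max(1),0)
    f=least_squares(res,[0,0,zc,0,0],loss='soft_l1',f_scale=.002)
    p=f.x; print('box x,y,zc',p[:3].round(4),'tilt',np.degrees(p[3]).round(1),'yaw',np.degrees(p[4]).round(1),'rms',np.sqrt((res(p)**2).mean()).round(4)); return p
if __name__=='__main__': fit(*[float(a) for a in sys.argv[1:4]])
E
python3 g.py .6053 .0668 .2 0; python3 body.py .176 .085 .12;python3 look.py pics/c5.png
```

```text
q [-12.1  40.   11.3  66.1 -13.8 106.7  78. ] pos [0.5963 0.067  0.1769] tooly [-0.533  0.092 -0.841]
delta units [-0.04  0.06  0.29]
side 313 top 0 box x,y,zc [-1.000e-04 -1.000e-03  1.168e-01] tilt 6.4 yaw 3.6 rms 0.0031
```

View pics/c5.png

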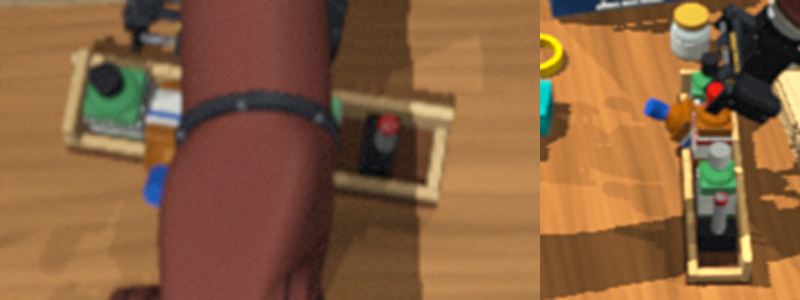

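Emit:
carry_out:
  moves:
    - [[0,0,-0.4],[-0.08,-0.4,0],0.9]
    - [[0,0,-0.4],[0,0,0],0.9]
    - [[0,0,-0.4],[0,0,0],0.9]
    - [[0,0,-0.3],[0,0,0],0.9]
    - [[0,0,0],[0,0,0],0.9]

```text
t: 7.5
position: [0.5943, 0.0688, 0.1413]
tcp_rot: [[0.856, -0.484, 0.18], [-0.159, 0.084, 0.984], [-0.492, -0.871, -0.005]]
force: [-0.9, -0.3, -3.1]
gripper_width: 0.0314
```

```bash
python3 g.py .6053 .0668 .137 0; python3 body.py .176 .07 .08
```

```text
q [-12.9  38.5  11.2  71.5 -13.1  99.6  78.4] pos [0.5943 0.0688 0.1413] tooly [-0.484  0.084 -0.871]
delta units [ 0.07 -0.02 -0.83]
side 149 top 0 box x,y,zc [-0.0092  0.0025  0.0861] tilt 33.4 yaw -1.2 rms 0.0035
```

Emit:
carry_out:
  moves:
    - [[0.05,0,-0.3],[0,0,0],0.9]
    - [[0,0,-0.2],[0,0,0],0.9]
    - [[0,0,0],[0,0,0],0.9]

```text
t: 7.9
position: [0.5968, 0.0685, 0.129]
tcp_rot: [[0.857, -0.483, 0.18], [-0.159, 0.084, 0.984], [-0.49, -0.872, -0.005]]
force: [-0.6, -1.0, -3.7]
gripper_width: 0.0311
```

```bash
python3 g.py .6053 .0668 .137 0
python3 - <<'E'
from h import *
b=snap('side')['pixels'][130:250,320:400]; cv2.imwrite('pics/c6.png',cv2.resize(b,(400,600),interpolation=2))
E
```

```text
q [-12.8  39.3  11.1  71.7 -13.1  98.5  78.6] pos [0.5968 0.0685 0.129 ] tooly [-0.483  0.084 -0.872]
delta units [-0.03 -0.01 -0.34]
```

View pics/c6.png

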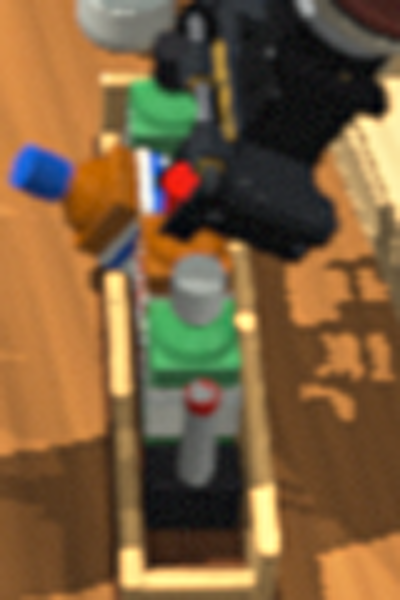

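The red bottle (180,230 in the crop) is close to upright between its neighbours, so I'll lower until it touches.

Emit:
carry_out:
  moves:
    - [[0,0,-0.2],[0,0,0],0.9]
    - [[0,0,-0.1],[0,0,0],0.9]
    - [[0,0,0],[0,0,0],0.9]

```text
t: 8.25
position: [0.5974, 0.0682, 0.1226]
tcp_rot: [[0.858, -0.481, 0.18], [-0.159, 0.084, 0.984], [-0.489, -0.872, -0.004]]
force: [-0.2, -0.6, -1.7]
gripper_width: 0.0311
```

Emit:
carry_out:
  moves:
    - [[0,0,-0.15],[0,0,0],0.9]
    - [[0,0,0],[0,0,0],0.9]

```text
t: 8.45
position: [0.5984, 0.0672, 0.1228]
tcp_rot: [[0.859, -0.479, 0.181], [-0.16, 0.084, 0.984], [-0.486, -0.874, -0.004]]
force: [0.2, 0.3, -3.3]
gripper_width: 0.0311
```

Emit:
carry_out:
  moves:
    - [[0,0,-0.25],[0,0,0],0.9]
    - [[0,0,-0.15],[0,0,0],0.9]

```text
t: 8.65
position: [0.6006, 0.0663, 0.1207]
tcp_rot: [[0.862, -0.473, 0.181], [-0.16, 0.085, 0.983], [-0.481, -0.877, -0.002]]
force: [-4.6, -0.5, 20.5]
gripper_width: 0.0308
```

Emit:
carry_out:
  moves:
    - [[-0.05,0,-0.25],[0,0,0],0.9]
    - [[-0.05,0,-0.2],[0,0,0],0.9]

```text
t: 8.85
position: [0.6005, 0.0663, 0.1202]
tcp_rot: [[0.866, -0.466, 0.181], [-0.158, 0.088, 0.983], [-0.474, -0.88, 0.002]]
force: [1.1, -1.7, 24.7]
gripper_width: 0.031
```

Emit:
carry_out:
  moves:
    - [[0,0,0.08],[0,0,0],0.8]
    - [[0,0,0],[0,0,0],0.6]
    - [[0,0,0],[0,0,0],0.45]
    - [[0,0,0],[0,0,0],0.45]
    - [[0.2,-0.04,0.4],[0,0,0],0.45]
    - [[0.2,-0.04,0.6],[0,0,0],0.45]
    - [[0.2,-0.04,0.8],[0,0,0],0.45]
    - [[0,0,1],[0,0,0],0.45]
    - [[0,0,1],[0,0,0],0.45]

```text
t: 9.75
position: [0.6147, 0.0636, 0.2176]
tcp_rot: [[0.862, -0.474, 0.18], [-0.158, 0.087, 0.984], [-0.482, -0.876, 0.0]]
force: [0.5, 0.0, -0.5]
gripper_width: 0.048
```

Emit:
carry_out:
  moves:
    - [[-0.8,0.2,0.2],[-0.12,-0.7,0],0.42]
    - [[-1,0.3,0.2],[-0.12,-0.7,0],0.42]
    - [[-1,0.3,0],[-0.12,-0.7,0],0.42]
    - [[-1,0.3,0],[-0.12,-0.7,0],0.42]
    - [[-0.8,0.3,0],[-0.12,-0.7,0],0.42]
    - [[-0.5,0.3,0],[-0.12,-0.7,0],0.42]
    - [[0,0.3,0],[-0.12,-0.7,0],0.42]
    - [[0,0.2,0],[-0.12,-0.7,0],0.42]
    - [[0,0.2,0],[0,0,0],0.42]

```text
t: 10.65
position: [0.4879, 0.1248, 0.2323]
tcp_rot: [[0.962, 0.209, 0.178], [-0.177, -0.024, 0.984], [0.209, -0.978, 0.014]]
force: [-0.7, -0.2, 0.1]
gripper_width: 0.0505
```

```bash
cat > caps.py <<'E'
from h import *
S=[snap('top'),snap('side')]
for c in('blue','red','white','black'):
  for P,v in zip(cappts(S,c),('top','side')):
    if len(P)<8: print(c,v,len(P)); continue
    t=1.0 if c=='blue' and np.percentile(P[:,2],95)<.13 else 0.02
    f,r,a=fitcap(P,n,t); print(c,v,len(P),np.round(f[:3],4),'tilt',round(np.degrees(f[3]),1),'rms',round(r,4),'rack',np.round([f[:2]@n-x0,f[:2]@ey-y0],4))
E
python3 caps.py; python3 g.py .529 .1461 .097 .05; python3 look.py pics/c7.png
```

```text
blue top 0
blue side 56 [0.5293 0.1484 0.1004] tilt 56.5 rms 0.0022 rack [-0.0896  0.0753]
red top 58 [0.602  0.0659 0.1338] tilt 7.3 rms 0.0027 rack [-0.0031  0.0075]
red side 67 [0.6122 0.0652 0.1347] tilt -1.1 rms 0.0019 rack [0.0071 0.0086]
white top 0
white side 51 [ 0.5924 -0.0019  0.1348] tilt -1.1 rms 0.002 rack [-0.0002 -0.0609]
black top 535 [0.473  0.0635 0.3588] tilt -4.9 rms 0.1246 rack [-0.1295 -0.0184]
black side 945 [0.4759 0.0807 0.3654] tilt -13.4 rms 0.1117 rack [-0.1298 -0.0009]
q [-28.4  -6.6   4.2 112.1   7.3  64.3  52.9] pos [0.4893 0.1246 0.2323] tooly [ 0.205 -0.024 -0.978]
delta units [ 1.34  0.89 -4.2 ]
```

View pics/c7.png

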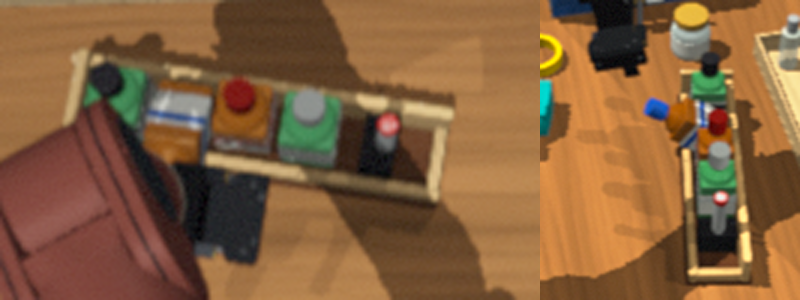

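The red bottle stands at (240,95 in the crop) between blue and white. Now the blue one, in the same way.

Emit:
carry_out:
  moves:
    - [[0.3,0.2,-0.4],[-0.12,-0.7,0],0.42]
    - [[0.3,0.2,-0.6],[-0.12,-0.7,0],0.42]
    - [[0.2,0.2,-0.8],[-0.09,-0.5,0],0.42]
    - [[0.1,0.1,-0.8],[0,0,0],0.42]
    - [[0,0.1,-0.8],[0,0,0],0.42]
    - [[0,0,0],[0,0,0],0.42]

```text
t: 11.45
position: [0.5186, 0.1387, 0.143]
tcp_rot: [[0.888, 0.418, 0.191], [-0.178, -0.069, 0.982], [0.424, -0.906, 0.013]]
force: [0.3, -0.9, -0.5]
gripper_width: 0.0505
```

```bash
python3 g.py .529 .1465 .097 .03;  python3 g.py .529 .1465 .097 0; python3 caps.py | grep blue
```

```text
q [-28.8  -4.5  -1.9 124.7  23.6  42.6  33.1] pos [0.5186 0.1387 0.143 ] tooly [ 0.418 -0.069 -0.906]
delta units [ 0.23  0.34 -1.44]
q [-28.8  -4.5  -1.9 124.7  23.6  42.6  33.1] pos [0.5186 0.1387 0.143 ] tooly [ 0.418 -0.069 -0.906]
delta units [ 0.73  0.26 -2.53]
blue top 10 [0.5272 0.1453 0.0986] tilt 40.5 rms 0.0016 rack [-0.091   0.0719]
blue side 42 [0.5297 0.1463 0.0982] tilt 58.2 rms 0.002 rack [-0.0888  0.0734]
```

Emit:
carry_out:
  moves:
    - [[0.1,0.3,-0.4],[0,0,0],0.42]
    - [[0.15,0,-0.6],[0,0,0],0.42]
    - [[0.15,0,-0.6],[0,0,0],0.42]
    - [[0.2,0,-0.6],[0,0,0],0.42]
    - [[0.1,0,-0.2],[0,0,0],0.42]
    - [[0,0,0],[0,0,0],0.42]

```text
t: 12.15
position: [0.5441, 0.1498, 0.089]
tcp_rot: [[0.883, 0.428, 0.194], [-0.184, -0.065, 0.981], [0.432, -0.902, 0.022]]
force: [-1.4, -0.5, 0.5]
gripper_width: 0.0505
```

```bash
python3 g.py .529 .1465 .097 0
```

```text
q [-28.6   2.9  -1.8 125.1  28.5  35.   27.1] pos [0.5441 0.1498 0.089 ] tooly [ 0.428 -0.065 -0.902]
delta units [-0.28 -0.18 -0.37]
```

Emit:
carry_out:
  moves:
    - [[-0.25,-0.18,-0.35],[0,0,0],0.42]
    - [[0,0,0],[0,0,0],0.7]
    - [[0,0,0],[0,0,0],0.85]
    - [[0,0,0],[0,0,0],0.9]
    - [[0,0,0],[0,0,0],0.9]
    - [[0,0,0],[0,0,0],0.9]
    - [[0,0,0],[0,0,0],0.9]

```text
t: 12.85
position: [0.5382, 0.1455, 0.0823]
tcp_rot: [[0.881, 0.431, 0.194], [-0.185, -0.063, 0.981], [0.435, -0.9, 0.024]]
force: [0.5, 0.0, -2.1]
gripper_width: 0.0311
```

Emit:
carry_out:
  moves:
    - [[0,0,0.3],[0,0,0],0.9]
    - [[0,0,0.5],[0,0,0],0.9]
    - [[0,0,0.7],[0,0,0],0.9]
    - [[0,0,0.7],[0,0,0],0.9]
    - [[0,0,0.7],[0,0,0],0.9]
    - [[0,0,0.5],[0,0,0],0.9]
    - [[0,0,0.2],[0,0,0],0.9]
    - [[0,0,0],[0,0,0],0.9]

```text
t: 13.65
position: [0.5365, 0.1455, 0.1798]
tcp_rot: [[0.882, 0.429, 0.194], [-0.185, -0.062, 0.981], [0.433, -0.901, 0.024]]
force: [0.3, 0.5, -2.8]
gripper_width: 0.0316
```

```bash
python3 g.py .529 .1465 .186 0
```

```text
q [-28.5  -5.   -1.7 120.6  21.8  45.9  35.6] pos [0.5365 0.1455 0.1798] tooly [ 0.429 -0.062 -0.901]
delta units [ 0.02 -0.01 -0.44]
```

Emit:
carry_out:
  moves:
    - [[0.3,-0.06,0.1],[0.12,0.69,0],0.9]
    - [[0.3,-0.06,0.1],[0.12,0.69,0],0.9]
    - [[0.3,-0.06,0.1],[0.12,0.69,0],0.9]
    - [[0.3,-0.06,0.1],[0.12,0.69,0],0.9]
    - [[0.3,-0.06,0.1],[0.12,0.69,0],0.9]
    - [[0.3,-0.06,0.1],[0.12,0.69,0],0.9]
    - [[0.3,-0.06,0],[0.12,0.69,0],0.9]
    - [[0.3,-0.06,0],[0.12,0.69,0],0.9]
    - [[0.3,-0.06,0],[0.12,0.69,0],0.9]
    - [[0.2,-0.06,0],[0.12,0.69,0],0.9]

```text
t: 14.65
position: [0.6068, 0.1315, 0.188]
tcp_rot: [[0.892, -0.408, 0.196], [-0.177, 0.083, 0.981], [-0.417, -0.909, 0.002]]
force: [0.6, 0.8, -2.5]
gripper_width: 0.0313
```

Emit:
carry_out:
  moves:
    - [[0.2,-0.02,0.2],[0.1,0.5,0],0.9]
    - [[0.1,-0.02,0.2],[0.08,0.4,0],0.9]
    - [[0,0,0],[0,0,0],0.9]

```text
t: 14.95
position: [0.6154, 0.1283, 0.1906]
tcp_rot: [[0.833, -0.516, 0.199], [-0.171, 0.101, 0.98], [-0.526, -0.851, -0.004]]
force: [-0.1, -0.9, -1.9]
gripper_width: 0.0314
```

```bash
python3 g.py .6171 .1303 .2 0; python3 caps.py | grep -v black;python3 - <<'E'
from h import *
b=snap('side')['pixels'][130:250,320:400]; cv2.imwrite('pics/c8.png',cv2.resize(b,(400,600),interpolation=2))
E
```

```text
q [-13.3  41.5   7.   61.2 -14.6 107.8  70.9] pos [0.6154 0.1283 0.1906] tooly [-0.516  0.101 -0.851]
delta units [-0.32  0.16 -0.27]
blue top 0
blue side 52 [0.6264 0.1241 0.2059] tilt 6.6 rms 0.003 rack [0.0104 0.0691]
red top 0
red side 80 [0.6098 0.0657 0.1344] tilt 1.1 rms 0.0016 rack [0.0047 0.0087]
white top 15 [ 5.947e-01 -2.000e-04  1.325e-01] tilt 15.5 rms 0.0017 rack [ 0.0018 -0.0588]
white side 60 [0.5965 0.0016 0.136 ] tilt 0.2 rms 0.0189 rack [ 0.0032 -0.0567]
```

View pics/c8.png

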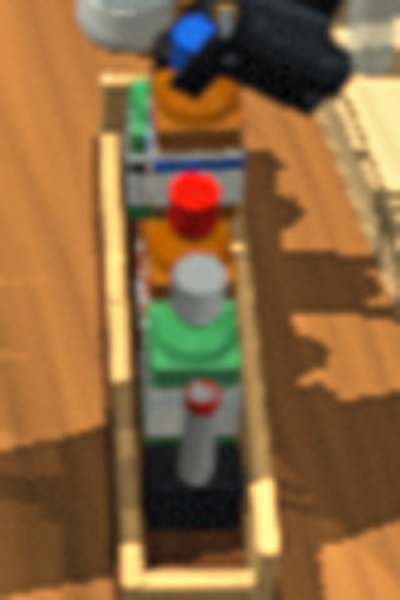

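Emit:
carry_out:
  moves:
    - [[-0.3,0.14,-0.2],[-0.05,-0.2,0],0.9]
    - [[0,0,-0.4],[0,0,0],0.9]
    - [[0,0,-0.5],[0,0,0],0.9]
    - [[0,0,-0.5],[0,0,0],0.9]
    - [[0,0,-0.3],[0,0,0],0.9]
    - [[0,0,0],[0,0,0],0.9]

```text
t: 15.7
position: [0.6054, 0.1347, 0.1467]
tcp_rot: [[0.852, -0.486, 0.194], [-0.169, 0.096, 0.981], [-0.496, -0.869, -0.0]]
force: [-0.3, -1.2, -2.5]
gripper_width: 0.031
```

```bash
python3 g.py .6171 .1303 .137 0; python3 caps.py | grep -v black
```

```text
q [-14.3  40.2   6.7  67.7 -14.  100.6  71.6] pos [0.6054 0.1347 0.1467] tooly [-0.486  0.096 -0.869]
delta units [ 0.1  -0.1  -1.05]
blue top 0
blue side 43 [0.616  0.1296 0.1636] tilt -1.6 rms 0.0016 rack [-0.0009  0.0727]
red top 0
red side 80 [0.6115 0.065  0.135 ] tilt 4.4 rms 0.0019 rack [0.0064 0.0084]
white top 14 [0.5962 0.0015 0.1322] tilt 17.0 rms 0.0013 rack [ 0.003  -0.0569]
white side 74 [0.5967 0.0018 0.1653] tilt -6.6 rms 0.1474 rack [ 0.0034 -0.0565]
```

Right on target. Lowering.

Emit:
carry_out:
  moves:
    - [[0,-0.03,-0.4],[0,0,0],0.9]
    - [[0,0,-0.3],[0,0,0],0.9]
    - [[0,0,-0.15],[0,0,0],0.9]

```text
t: 16.1
position: [0.6067, 0.1336, 0.1256]
tcp_rot: [[0.853, -0.483, 0.195], [-0.169, 0.097, 0.981], [-0.493, -0.87, 0.001]]
force: [-0.4, 0.3, -2.8]
gripper_width: 0.031
```

Emit:
carry_out:
  moves:
    - [[0,0,-0.2],[0,0,0],0.9]
    - [[0,0,-0.15],[0,0,0],0.9]

```text
t: 16.3
position: [0.6077, 0.1328, 0.1194]
tcp_rot: [[0.854, -0.482, 0.195], [-0.169, 0.097, 0.981], [-0.491, -0.871, 0.001]]
force: [3.7, -5.3, 36.6]
gripper_width: 0.0315
```

Emit:
carry_out:
  moves:
    - [[0,0,0.08],[0,0,0],0.8]
    - [[0,0,0],[0,0,0],0.6]
    - [[0,0,0],[0,0,0],0.45]
    - [[0,0,0],[0,0,0],0.45]
    - [[0.2,-0.04,0.4],[0,0,0],0.45]
    - [[0.2,-0.04,0.6],[0,0,0],0.45]
    - [[0.2,-0.04,0.8],[0,0,0],0.45]
    - [[0,0,1],[0,0,0],0.45]
    - [[0,0,1],[0,0,0],0.45]

```text
t: 17.2
position: [0.6225, 0.1294, 0.2181]
tcp_rot: [[0.851, -0.487, 0.195], [-0.17, 0.096, 0.981], [-0.496, -0.868, -0.001]]
force: [-0.3, -0.3, 1.1]
gripper_width: 0.0476
```

Emit:
carry_out:
  moves:
    - [[0.2,-0.5,0],[-0.12,-0.7,0],0.6]
    - [[0,-1,0],[-0.12,-0.7,0],0.6]
    - [[-0.3,-1,0],[-0.12,-0.7,0],0.6]
    - [[-0.3,-1,0],[-0.12,-0.7,0],0.6]
    - [[-0.3,-1,0],[-0.12,-0.7,0],0.6]
    - [[-0.3,-1,0],[-0.12,-0.6,0],0.6]
    - [[-0.3,-1,0],[0,0,0],0.6]
    - [[-0.3,-1,0],[0,0,0],0.6]
    - [[-0.2,-1,0],[0,0,0],0.6]
    - [[-0.2,-1,0],[0,0,0],0.6]

```text
t: 18.2
position: [0.5746, -0.1119, 0.2297]
tcp_rot: [[0.983, 0.014, 0.184], [-0.184, 0.012, 0.983], [0.012, -1.0, 0.015]]
force: [0.4, -0.4, 0.4]
gripper_width: 0.0348
```

```bash
cat > chk.py <<'E'
from h import *
import sys
S=[snap('top'),snap('side')]
def cap(v,s,X,Y,zr=(.14,.158)):
    W=pts(s); x=W[...,:2]@n-x0; y=W[...,:2]@ey-y0
    m=(W[...,2]>zr[0])&(W[...,2]<zr[1])&(abs(x-X)<.03)&(abs(y-Y)<.03)
    return m.sum(), np.round([x[m].mean(),y[m].mean(),np.median(W[...,2][m])],4)
for nm,X,Y in(('black',0,.137),('blue',0,.073),('red',0,.008),('white',0,-.061)): print(nm,[cap(v,s,X,Y) for v,s in zip(('top','side'),S)])
print('post',[cap(v,s,0,-.14 if len(sys.argv)<3 else float(sys.argv[2]),(.128,.14)) for v,s in zip(('top','side'),S)])
a=S[0]['pixels'][130:230,220:400]; b=S[1]['pixels'][110:260,270:400]
cv2.imwrite(sys.argv[1],np.hstack([cv2.resize(a,(540,300),interpolation=2),cv2.resize(b,(260,300),interpolation=2)]))
E
python3 chk.py pics/c9.png; python3 g.py .577 -.0765 .12 0
```

```text
black [(np.int64(94), array([-0.0011,  0.1382,  0.1478])), (np.int64(0), array([nan, nan, nan]))]
blue [(np.int64(93), array([0.0037, 0.0716, 0.148 ])), (np.int64(0), array([nan, nan, nan]))]
red [(np.int64(96), array([0.0023, 0.0068, 0.1482])), (np.int64(1), array([-0.0042, -0.0064,  0.1408]))]
white [(np.int64(97), array([ 1.000e-04, -6.180e-02,  1.484e-01])), (np.int64(0), array([nan, nan, nan]))]
post [(np.int64(7), array([-0.0017, -0.1322,  0.1343])), (np.int64(31), array([ 0.0007, -0.1421,  0.1339]))]
q [-5.1 10.8 14.6 93.9 -3.5 74.9 89.1] pos [ 0.574  -0.1158  0.2299] tooly [ 0.014  0.01  -1.   ]
delta units [ 0.13  1.58 -5.16]chk.py:7: RuntimeWarning: Mean of empty slice.
  return m.sum(), np.round([x[m].mean(),y[m].mean(),np.median(W[...,2][m])],4)
  ret = ret.dtype.type(ret / rcount)
  return _methods._mean(a, axis=axis, dtype=dtype,
```

View pics/c9.png

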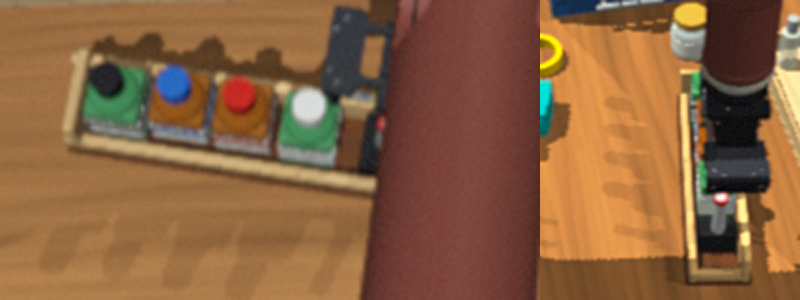

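All four stand in the top crop: black (105,80), blue (173,85), red (240,97), white (308,107). The cap tops agree at z≈0.148 with |x|<4 mm. Next I go down behind the post with the jaws shut.

Emit:
carry_out:
  moves:
    - [[0,-0.1,0],[0,0,0],1]
    - [[0,0,0],[0,0,0],1]
    - [[0,0,-0.8],[0,0,0],1]
    - [[0,0,-0.9],[0,0,0],1]
    - [[0,0,-0.9],[0,0,0],1]
    - [[0,0,-0.9],[0,0,0],1]
    - [[0,0,-0.9],[0,0,0],1]
    - [[0,0,-0.4],[0,0,0],1]
    - [[0,0,0],[0,0,0],1]

```text
t: 19.2
position: [0.5777, -0.1106, 0.109]
tcp_rot: [[0.983, 0.018, 0.181], [-0.181, 0.013, 0.983], [0.016, -1.0, 0.016]]
force: [-0.5, 0.8, -0.4]
gripper_width: 0.0003
```

Run:
```python
from h import *
s=telemetry.get_state(); p=s['position']; print(p,p[:2]@n-x0,p[:2]@ey-y0,s['gripper_width'],s['force'])
```

```text
[ 0.57770204 -0.11063763  0.10900068] 0.005212592756440149 -0.17053266720805915 0.00028798899363757915 [-0.49477836  0.84633804 -0.37989295]
```

Emit:
carry_out:
  moves:
    - [[-0.08,0.2,0],[0,0,0],1]
    - [[0,0.2,0],[0,0,0],1]
    - [[0.02,0.2,0],[0,0,0],1]
    - [[0.03,0.2,0],[0,0,0],1]
    - [[0.03,0.2,0],[0,0,0],1]
    - [[0.03,0.2,0],[0,0,0],1]

```text
t: 19.8
position: [0.5808, -0.0785, 0.1133]
tcp_rot: [[0.983, 0.024, 0.181], [-0.181, 0.012, 0.983], [0.021, -1.0, 0.016]]
force: [-0.4, -1.1, -0.9]
gripper_width: -0.0
```

```bash
cat > w.py <<'E'
from h import *
s=telemetry.get_state(); p=s['position']; print(s['t'],p,'rack',p[:2]@n-x0,p[:2]@ey-y0,s['force'])
E
python3 w.py
```

```text
19.8 [ 0.58075787 -0.0785175   0.11334806] rack 0.002365098079128658 -0.13839217436724027 [-0.44808091 -1.09100068 -0.89536609]
```

Emit:
carry_out:
  moves:
    - [[0.02,0.16,-0.04],[0,0,0],1]
    - [[0.02,0.16,-0.04],[0,0,0],1]
    - [[0.02,0.16,-0.04],[0,0,0],1]
    - [[0.02,0.16,-0.04],[0,0,0],1]

```text
t: 20.2
position: [0.5839, -0.0626, 0.1106]
tcp_rot: [[0.983, 0.026, 0.182], [-0.182, 0.011, 0.983], [0.024, -1.0, 0.015]]
force: [-0.8, -3.3, 4.6]
gripper_width: 0.0005
```

```bash
python3 w.py; python3 chk.py pics/c10.png -.1 2>/dev/null
```

```text
20.2 [ 0.58393178 -0.06263041  0.11057665] rack 0.0025913789138907184 -0.12219211546998657 [-0.75092987 -3.27395208  4.64836469]
black [(np.int64(96), array([-0.0012,  0.1376,  0.148 ])), (np.int64(0), array([nan, nan, nan]))]
blue [(np.int64(97), array([0.0033, 0.0714, 0.1477])), (np.int64(0), array([nan, nan, nan]))]
red [(np.int64(93), array([0.0023, 0.0071, 0.1482])), (np.int64(0), array([nan, nan, nan]))]
white [(np.int64(23), array([ 0.0047, -0.0601,  0.1474])), (np.int64(0), array([nan, nan, nan]))]
post [(np.int64(0), array([nan, nan, nan])), (np.int64(0), array([nan, nan, nan]))]
```

Emit:
carry_out:
  moves:
    - [[0.02,0.18,-0.04],[0,0,0],1]
    - [[0.02,0.18,-0.04],[0,0,0],1]
    - [[0.02,0.18,-0.04],[0,0,0],1]

```text
t: 20.6
position: [0.5861, -0.0507, 0.1083]
tcp_rot: [[0.983, 0.028, 0.184], [-0.184, 0.009, 0.983], [0.026, -1.0, 0.014]]
force: [-2.3, -7.6, 8.5]
gripper_width: 0.0006
```

```bash
python3 w.py; python3 chk.py pics/c10.png -.1 2>/dev/null
```

```text
20.6 [ 0.58612662 -0.05065462  0.10834507] rack 0.0025675735192628446 -0.11001642152348055 [-2.26292439 -7.56981932  8.46339584]
black [(np.int64(93), array([-0.0011,  0.138 ,  0.1479])), (np.int64(0), array([nan, nan, nan]))]
blue [(np.int64(97), array([0.0035, 0.0718, 0.1483])), (np.int64(0), array([nan, nan, nan]))]
red [(np.int64(96), array([0.0026, 0.016 , 0.1483])), (np.int64(0), array([nan, nan, nan]))]
white [(np.int64(21), array([ 0.0033, -0.0469,  0.1477])), (np.int64(0), array([nan, nan, nan]))]
post [(np.int64(0), array([nan, nan, nan])), (np.int64(0), array([nan, nan, nan]))]
```

Emit:
carry_out:
  moves:
    - [[0.02,0.2,0],[0,0,0],1]
    - [[0.02,0.2,-0.02],[0,0,0],1]
    - [[0.02,0.2,-0.02],[0,0,0],1]

```text
t: 21.0
position: [0.5884, -0.0386, 0.1081]
tcp_rot: [[0.982, 0.03, 0.187], [-0.188, 0.005, 0.982], [0.028, -1.0, 0.011]]
force: [-1.6, -9.2, 9.2]
gripper_width: 0.0007
```

```bash
python3 w.py; python3 chk.py pics/c10.png -.1 2>/dev/null
```

```text
21.0 [ 0.58838932 -0.03862367  0.10808573] rack 0.0026004471004639207 -0.09777411802673182 [-1.62064272 -9.22500869  9.24016252]
black [(np.int64(95), array([-0.0013,  0.14  ,  0.1472])), (np.int64(0), array([nan, nan, nan]))]
blue [(np.int64(98), array([0.0032, 0.0839, 0.1482])), (np.int64(0), array([nan, nan, nan]))]
red [(np.int64(83), array([0.0027, 0.0263, 0.1482])), (np.int64(0), array([nan, nan, nan]))]
white [(np.int64(11), array([ 0.0019, -0.0338,  0.1491])), (np.int64(0), array([nan, nan, nan]))]
post [(np.int64(0), array([nan, nan, nan])), (np.int64(0), array([nan, nan, nan]))]
```

Emit:
carry_out:
  moves:
    - [[0.02,0.2,0],[0,0,0],1]
    - [[0.02,0.2,0],[0,0,0],1]

```text
t: 21.3
position: [0.5895, -0.0318, 0.1084]
tcp_rot: [[0.981, 0.03, 0.19], [-0.191, 0.002, 0.982], [0.03, -1.0, 0.007]]
force: [-0.0, -16.5, 4.7]
gripper_width: 0.0009
```

Emit:
carry_out:
  moves:
    - [[0.02,0.18,0],[0,0,0],1]

```text
t: 21.4
position: [0.5896, -0.0318, 0.1084]
tcp_rot: [[0.981, 0.03, 0.194], [-0.194, -0.003, 0.981], [0.03, -1.0, 0.003]]
force: [-3.2, -19.8, 5.3]
gripper_width: 0.0004
```

Emit:
carry_out:
  moves:
    - [[0.02,0.18,0],[0,0,0],1]

```text
t: 21.5
position: [0.5895, -0.032, 0.1084]
tcp_rot: [[0.98, 0.029, 0.198], [-0.198, -0.008, 0.98], [0.03, -1.0, -0.002]]
force: [-3.6, -15.6, 5.4]
gripper_width: 0.0004
```

```bash
python3 w.py; python3 chk.py pics/c10.png -.1 2>/dev/null
```

```text
21.5 [ 0.58948839 -0.03202086  0.10841915] rack 0.002478130820904645 -0.0910813267664426 [ -3.62089293 -15.55057307   5.40732268]
black [(np.int64(96), array([-0.0008,  0.1468,  0.1482])), (np.int64(0), array([nan, nan, nan]))]
blue [(np.int64(101), array([0.0035, 0.082 , 0.1486])), (np.int64(0), array([nan, nan, nan]))]
red [(np.int64(59), array([0.0022, 0.0289, 0.1477])), (np.int64(0), array([nan, nan, nan]))]
white [(np.int64(0), array([nan, nan, nan])), (np.int64(0), array([nan, nan, nan]))]
post [(np.int64(0), array([nan, nan, nan])), (np.int64(0), array([nan, nan, nan]))]
```

Emit:
carry_out:
  moves:
    - [[0.06,0.35,0],[0,0,0],1]
    - [[0.06,0.35,0],[0,0,0],1]

```text
t: 21.8
position: [0.5894, -0.032, 0.1086]
tcp_rot: [[0.977, 0.023, 0.212], [-0.211, -0.026, 0.977], [0.028, -0.999, -0.021]]
force: [-8.7, -28.5, 10.1]
gripper_width: 0.0004
```

```bash
sed -i "s/('black',0,.137),('blue',0,.073),('red',0,.008),('white',0,-.061)/('black',0,.149),('blue',0,.093),('red',0,.037),('white',0,-.019)/" chk.py; python3 w.py; python3 chk.py pics/c10.png -.068 2>/dev/null
```

```text
21.8 [ 0.58942932 -0.03198491  0.10856443] rack 0.002413502950959323 -0.09105674364111041 [ -8.71280395 -28.51736447  10.12179115]
black [(np.int64(97), array([-0.0008,  0.1471,  0.1479])), (np.int64(0), array([nan, nan, nan]))]
blue [(np.int64(93), array([0.0034, 0.0908, 0.1485])), (np.int64(0), array([nan, nan, nan]))]
red [(np.int64(92), array([0.0024, 0.0344, 0.1482])), (np.int64(0), array([nan, nan, nan]))]
white [(np.int64(0), array([nan, nan, nan])), (np.int64(0), array([nan, nan, nan]))]
post [(np.int64(0), array([nan, nan, nan])), (np.int64(0), array([nan, nan, nan]))]
```

The pitches are 56.3 and 56.4 mm and the push has hit a hard stop, so the row is closed. Backing away.

Emit:
carry_out:
  moves:
    - [[-0.05,-0.3,0],[0,0,0],1]
    - [[-0.1,-0.5,0],[0,0,0],1]
    - [[-0.1,-0.6,0],[0,0,0],1]
    - [[0,0,0.8],[0,0,0],1]
    - [[0,0,1],[0,0,0],1]
    - [[0,0,1],[0,0,0],1]
    - [[0,0,1],[0,0,0],1]
    - [[-0.5,-1,0.5],[0,0,0],1]
    - [[-0.5,-1,0],[0,0,0],1]
    - [[-0.5,-1,0],[0,0,0],1]

```text
t: 22.9
position: [0.5422, -0.1409, 0.2161]
tcp_rot: [[0.979, 0.018, 0.201], [-0.201, -0.019, 0.979], [0.021, -1.0, -0.015]]
force: [-0.5, -0.1, 0.2]
gripper_width: 0.0005
```

Emit:
carry_out:
  moves:
    - [[-0.5,-1,0],[0,0,0],1]
    - [[-0.5,-1,0],[0,0,0],1]
    - [[-0.5,-1,0],[0,0,0],1]
    - [[0,0,0],[0,0,0],1]

```text
t: 23.3
position: [0.5007, -0.2218, 0.216]
tcp_rot: [[0.979, 0.019, 0.203], [-0.202, -0.016, 0.979], [0.022, -1.0, -0.012]]
force: [0.3, 0.4, 0.3]
gripper_width: 0.0003
```

```bash
python3 w.py; python3 chk.py pics/c11.png -.068 2>/dev/null
```

```text
23.3 [ 0.50072899 -0.2217656   0.21600336] rack -0.05022749104630486 -0.2938292952480458 [0.27802356 0.35304383 0.25617057]
black [(np.int64(97), array([-0.0008,  0.147 ,  0.1484])), (np.int64(0), array([nan, nan, nan]))]
blue [(np.int64(93), array([0.0035, 0.0909, 0.1477])), (np.int64(0), array([nan, nan, nan]))]
red [(np.int64(91), array([0.0027, 0.0348, 0.1483])), (np.int64(0), array([nan, nan, nan]))]
white [(np.int64(96), array([ 0.001 , -0.0205,  0.1477])), (np.int64(0), array([nan, nan, nan]))]
post [(np.int64(38), array([-0.0012, -0.0725,  0.1325])), (np.int64(0), array([nan, nan, nan]))]
```

View pics/c11.png

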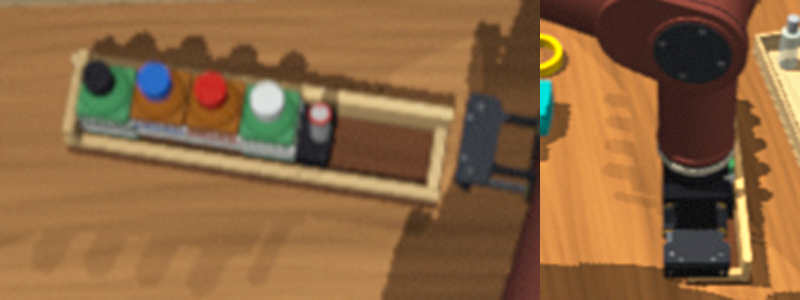

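The row is closed: caps at (100,78), (155,80), (210,88) and (268,98), with the follower touching white at (318,135). Handing in.

```bash
python3 -c "
from h import *
print(order.close_job())"
```

```text
the job is handed in; nothing more can be done
None
```

Both tipped bottles now stand in the lane, and the follower is closed up behind the row. I handed the job in at about 23 s of the 70 s allowed; it gave no verdict.

I lifted the red and then the blue bottle by the cap, turned each upright and set it on the lane floor. Once all four stood, I pushed the follower's post with shut fingers until it hit a hard stop, then backed the arm clear.

**Last checks, measured from the top camera:**
- **Bottles:** all four cap tops are at about z = 0.148 m, and each is within 4 mm of the lane's centre line.
- **Gaps:** the spacing between neighbouring bottles is 56.1, 56.1 and 55.3 mm for 56 mm bodies. The follower's post is 52 mm behind the last bottle, which matches contact.
- **Forces:** the highest force I read was about 37 N, when the blue bottle was set down. It was about 30 N at the end of the push.

**What disagreed or was not checked:**
- **Tilt:** the tilt fits on the held and standing bottles were noisy and disagreed between the two cameras, so I relied on cap heights and pictures instead.
- **Joint limit:** joint 2 read −21.9°, right at its −21.85° limit, while I tried a steeper grasp at the start. I backed off at once, but I can't rule out that it counts as passing its range.
- **Final view:** the arm blocked the side camera, so it gave no final confirmation.
- **Bystanders:** I did not re-measure the jar, tin, sanding block or tape. The arm did not go near them.

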